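Check-weigh a tray of terminals and tip it into the press hopper

ROBOT

A 7-joint arm with a two-finger parallel gripper is mounted at the origin on the work surface. World frame = base frame: x ahead of the robot, y to its left, z up, the work surface at z = 0. Lengths are in m, angles in rad, forces in N, time in s.
With the tool pointing down it reaches from about 0.35 to 0.9 m from the base axis. Payload 8.1 kg.
Tool frame: the origin (TCP) lies on the front face of the gripper's body, between the roots of the fingers; the fingertips stand 66 mm ahead of it and the grasp point (between the pads) lies 47 mm ahead of it (arm.pinch_z is the z of the grasp point in the tool frame, in m); z points along the fingers, y is the line along which they close (so a half turn about z gives the same grasp; the last joint's range is limited). The gripper opens to 92 mm and grips with 3 to 60 N. Pads are 19 mm wide; open, the fingers measure 130 mm over their backs; the gripper's body (75 mm by 190 mm) begins 47 mm behind the grasp point.
Start: joints at [-1.438, 0.434, 0.025, 1.573, -0.012, 1.134, -0.075], TCP at [0.146, 0.608, 0.292] pointing down, gripper open.
Joint ranges: [-2.62, 2.62], [-0.44, 2.09], [-1.27, 1.32], [0.08, 2.57], [-1.32, 4.46], [0.12, 2], [-2.74, 2.74]. Speed limits (rad/s): [2.22, 2.22, 3.01, 3.01, 3.14, 3.14, 3.14].

INTERFACE

Orientations are given as [roll, pitch, yaw] about the fixed x, y, z axes, in that order (R = Rz(yaw) Ry(pitch) Rx(roll)).
In Python, from station import arm gives the robot as it stands.
- The arm moves only by the tool move_arm, never from a script. Its arguments are lists of equal length, an entry for each row: "delta_rot": the turn, a rotation vector about the world's x, y, z in rad, a list of three; "translation": the shift along the world's x, y, z in mm, a list of three; "jaw": the gripper command: -1 is shut, 1 is fully open, values between are in proportion. A call has 1 to 5 rows; each row is the pose to reach, as a shift and turn from the pose commanded when the call began; what a row does not reach only later rows make up. A row lasts 1/10 s, in which the tool goes at most 50 mm and 8.59 degrees, less where a joint would pass 70% of its speed; a pose out of reach is approached as far as the arm can. A call with a gripper value outside its range is refused whole. The fingers move at their own pace and stop on an object; "force" is the grip in N (left out, the last holds). Time passes only in rows, so rows that repeat a pose let the fingers close. It gives the time, the measured TCP pose, the force, the opening and the grip force at its end, in the units of the state.
- arm.get_obs(): the state, without advancing time (a new reading comes with each control period).
- arm.capture(name): name is "side" or "top"; returns a dict with "color" (420x560x3 uint8, red, green, blue), "range_z" (420x560 float32, m along the optical axis (not along the pixel's ray), 0 where there is no reading), "fx", "fy", "cx", "cy" (pixels), "R" (3x3) and "t" (3): a world point X has camera coordinates R X + t. Camera axes: x right, y down, z forward; pixel columns grow to the right and rows downward; lengths in m; the calibration is good to about 2 mm. A picture is of the moment at which its call begins.
- arm.sign_off(): hands the job in; it is judged then, once.
The state is a dict: "time_s": time; "qpos": joint angles; "dq": joint speeds; "joint_efforts": joint torques, N m; "tool_pos": TCP position; "orientation": TCP orientation; "force": force on the tool from outside, world axes, zero at the start; "torque": the same for the moment, N m; "width": opening from 0.0 (shut) to 1.0 (fully open); "grasp_force": force on a finger pad.
Only numpy, scipy, OpenCV 4.12 (cv2) and the standard library are available. Lean on these libraries where they do the work, as an engineer would, in place of code of your own. Each camera call takes 0.05 s, during which the arm holds its last target. There are 200 camera calls.

TASK

Lift the loaded scoop tray out of its green dock, set it down level on the check scale with all six copper terminal blocks still in it and let go so that it can be weighed. Then take it again (the orange end grip is there for tipping), tip all six blocks out over its spout into the blue feed hopper, and put the empty tray back on the scale pan, upright, for the empty reading. Leave the cup, jar, screwdriver and caliper where they are.

Things in the scene. Friction and masses are not known exactly. Their poses are not given: they have to be found in the camera images.
- tray: Loose bare-aluminium scoop tray, 0.16 kg, 160 x 100 mm, side walls 34 mm high, blue bar across the middle, orange end grip. Origin: centre of its underside. x points to the open spout: floor 3 mm thick, flat to x = +42 mm, then a ramp rising 20 degrees to the lip at x = +83 mm, z = +18 mm; rear wall at x = -79 mm; z up. Tipping it 60 to 75 degrees about its y, spout down, empties it.
- bar (a point): Centre of the blue carrying bar: 12 x 12 mm square section, running along the tray's y, over the tray's origin, 84 mm above its underside (bar top 90 mm). Pinch it along the tray's x. Axes as the tray's.
- grip (a point): Middle of the orange end grip: an upright plate 12 mm thick along the tray's y, 30 mm along x (tray x = -110 to -80 mm), from 26 to 86 mm above the tray's underside; this point is at tray x = -95 mm, z = 66 mm. Pinch it along the tray's y; a tool leaning back at the grasp can swing through to tip steeply.
- lip (a point): Middle of the spout's lip, at tray x = +83, y = 0, z = +18 mm; the spout is 94 mm wide inside. Axes as the tray's.
- dock: Fixed green plate 220 x 150 x 6 mm that holds the tray at the start; origin on the table under the docked tray's origin, axes about those of the tray. Two dark steel fork cheeks (24 mm apart inside, 8 mm thick, up to z = 80 mm) flank the tray's end grip: no finger fits there, and the tray must go straight up 90 mm first. Side rails up to z = 20 mm.
- scale: Fixed black check scale 190 x 190 mm with a square steel pan on top at z = 48 mm and a low readout (27 mm high) towards the robot, at its -x. Origin on the table under the pan's centre; x away from its readout.
- pan (a point): Centre of the scale pan's top, 48 mm above the table; pan 190 x 190 mm.
- hopper: Fixed blue square feed hopper, 200 x 200 mm outside, walls 4 mm, rim 105 mm above the table, steel inner slopes down to a trough at its middle. Origin on the table under its centre, z up.
- mouth (a point): Centre of the hopper's open mouth, at rim height (105 mm).
- block0: Loose copper terminal block, 22 g: base 22 x 18 x 9 mm with a brass stud of 14 mm diameter, 18 mm high in all; origin at the centre of its underside. In the tray at the start.
- block1: Loose copper terminal block, 22 g: base 22 x 18 x 9 mm with a brass stud of 14 mm diameter, 18 mm high in all; origin at the centre of its underside. In the tray at the start.
- block2: Loose copper terminal block, 22 g: base 22 x 18 x 9 mm with a brass stud of 14 mm diameter, 18 mm high in all; origin at the centre of its underside. In the tray at the start.
- block3: Loose copper terminal block, 22 g: base 22 x 18 x 9 mm with a brass stud of 14 mm diameter, 18 mm high in all; origin at the centre of its underside. In the tray at the start.
- block4: Loose copper terminal block, 22 g: base 22 x 18 x 9 mm with a brass stud of 14 mm diameter, 18 mm high in all; origin at the centre of its underside. In the tray at the start.
- block5: Loose copper terminal block, 22 g: base 22 x 18 x 9 mm with a brass stud of 14 mm diameter, 18 mm high in all; origin at the centre of its underside. In the tray at the start.
- cup: Bystander: loose steel cup, 72 mm across, 50 mm high, origin under its centre.
- driver: Bystander: loose screwdriver lying on the bench, origin under its middle.
- jar: Bystander: loose amber glass jar, 60 mm across, 85 mm high, origin under its centre.
- caliper: Bystander: loose digital caliper lying flat, 200 mm long, origin under its middle.

How it is judged:
On the way, in this order (a step that is already met when the one before it is completed fails the run):
1. the tray stands level on the scale pan, its origin within 35 mm of the pan's centre, let go and still for half a second, with all six blocks in it (horizontal distance between tray and pan below 0.035 m and z of tray in the frame of pan between -0.006 and 0.006 m and angle between tray's own z axis and vertical below 0.08 rad and contact force between tray and the fingers below 0.1 N and contact force between tray and scale above 0.7 N and linear speed of tray below 0.02 m/s and x of block0 in the frame of tray between -0.09 and 0.09 m and y of block0 in the frame of tray between -0.055 and 0.055 m and z of block0 in the frame of tray between -0.005 and 0.05 m and x of block1 in the frame of tray between -0.09 and 0.09 m and y of block1 in the frame of tray between -0.055 and 0.055 m and z of block1 in the frame of tray between -0.005 and 0.05 m and x of block2 in the frame of tray between -0.09 and 0.09 m and y of block2 in the frame of tray between -0.055 and 0.055 m and z of block2 in the frame of tray between -0.005 and 0.05 m and x of block3 in the frame of tray between -0.09 and 0.09 m and y of block3 in the frame of tray between -0.055 and 0.055 m and z of block3 in the frame of tray between -0.005 and 0.05 m and x of block4 in the frame of tray between -0.09 and 0.09 m and y of block4 in the frame of tray between -0.055 and 0.055 m and z of block4 in the frame of tray between -0.005 and 0.05 m and x of block5 in the frame of tray between -0.09 and 0.09 m and y of block5 in the frame of tray between -0.055 and 0.055 m and z of block5 in the frame of tray between -0.005 and 0.05 m), for 0.5 s.
2. the tray is tipped more than 45 degrees with the middle of its lip over the hopper's mouth, no more than 120 mm above the rim (angle between tray's own z axis and vertical above 0.785 rad and x of lip in the frame of hopper between -0.1 and 0.1 m and y of lip in the frame of hopper between -0.1 and 0.1 m and z of lip in the frame of hopper below 0.225 m), for 0.1 s.
At the end, for the whole second after the job is handed in: All six blocks lie at rest inside the hopper, below its rim; the empty tray stands upright (within about 4.5 degrees) and still on the scale pan, its origin within 35 mm of the pan's centre, released (x of block0 in the frame of hopper between -0.098 and 0.098 m and y of block0 in the frame of hopper between -0.098 and 0.098 m and z of block0 in the frame of hopper between 0.015 and 0.098 m and linear speed of each of block0, block1, block2, block3, block4, block5 below 0.03 m/s and x of block1 in the frame of hopper between -0.098 and 0.098 m and y of block1 in the frame of hopper between -0.098 and 0.098 m and z of block1 in the frame of hopper between 0.015 and 0.098 m and x of block2 in the frame of hopper between -0.098 and 0.098 m and y of block2 in the frame of hopper between -0.098 and 0.098 m and z of block2 in the frame of hopper between 0.015 and 0.098 m and x of block3 in the frame of hopper between -0.098 and 0.098 m and y of block3 in the frame of hopper between -0.098 and 0.098 m and z of block3 in the frame of hopper between 0.015 and 0.098 m and x of block4 in the frame of hopper between -0.098 and 0.098 m and y of block4 in the frame of hopper between -0.098 and 0.098 m and z of block4 in the frame of hopper between 0.015 and 0.098 m and x of block5 in the frame of hopper between -0.098 and 0.098 m and y of block5 in the frame of hopper between -0.098 and 0.098 m and z of block5 in the frame of hopper between 0.015 and 0.098 m and horizontal distance between tray and pan below 0.035 m and z of tray in the frame of pan between -0.006 and 0.006 m and angle between tray's own z axis and vertical below 0.08 rad and contact force between tray and the fingers below 0.1 N and contact force between tray and scale above 0.7 N and linear speed of tray below 0.02 m/s); the robot touches nothing.
It fails at once if the steel cup is moved by more than 30 mm (distance of cup from where it was at the start of the episode above 0.03 m).
It fails at once if the screwdriver is moved by more than 30 mm (distance of driver from where it was at the start of the episode above 0.03 m).
It fails at once if the amber jar is moved by more than 30 mm (distance of jar from where it was at the start of the episode above 0.03 m).
It fails at once if the caliper is moved by more than 30 mm (distance of caliper from where it was at the start of the episode above 0.03 m).
It also fails if it takes over 72 s, if anything falls off the work surface, if the arm or the gripper's body presses on something with over 40 N, if the wrist force passes 120 N, or if a joint passes its speed limit or range.

## Working session

There is one attempt and no reset: what is moved stays moved. The work goes in short steps, Python scripts to look and compute and a tool call to move; the robot and the scene stay as the last step left them, time stands still between calls to the robot, and variables do not carry over. Pictures are saved under pics/ and viewed, at most 13 in all, crops included, and the job is handed in when it is done.

Besides the shell and the picture viewer there is one more tool, called after "Emit:" as a command line: name --argument value ..., lists and objects as JSON in quotes. move_arm: Moves the arm, as the interface text tells. Its arguments: {"type":"object","properties":{"delta_rot":{"type":"array"},"translation":{"type":"array"},"jaw":{"type":"array"},"force":{"type":"number"}},"required":["delta_rot","translation","jaw"]}

```bash
ls; mkdir -p pics; python3 - <<'E'
from station import arm
import cv2,numpy as np
for n in("top","side"):
    c=arm.capture(n); cv2.imwrite(f"pics/{n}0.png",c["color"][:,:,::-1]); np.savez(f"{n}0.npz",**c)
    print(n,c["fx"],c["cx"],c["cy"],(-c["R"].T@c["t"]).round(3),c["R"].round(3).tolist())
o=arm.get_obs();print({k:np.round(v,3).tolist() for k,v in o.items()},arm.pinch_z)
E
```

```text
pics
top 411.08041646303417 281.01539808947797 212.52654495400827 [0.39  0.005 1.069] [[0.004, -1.0, 0.026], [-0.984, -0.009, -0.181], [0.181, -0.025, -0.983]]
side 517.284224855534 288.9432294891902 204.00833579907436 [0.512 0.92  0.893] [[-0.999, -0.047, -0.007], [-0.025, 0.639, -0.769], [0.04, -0.768, -0.64]]
{'time_s': 0.1, 'qpos': [-1.438, 0.435, 0.025, 1.574, -0.012, 1.134, -0.075], 'dq': [0.0, -0.0, 0.0, -0.003, 0.0, -0.001, -0.001], 'joint_efforts': [0.003, -66.912, 0.988, -31.514, -0.061, 0.037, 0.0], 'tool_pos': [0.146, 0.607, 0.292], 'orientation': [-3.14, 0.0, 2.906], 'force': [0.361, 0.103, -0.173], 'torque': [0.026, -0.04, -0.022], 'grasp_force': 0.0, 'width': 1.0} 0.0467
```

View pics/top0.png

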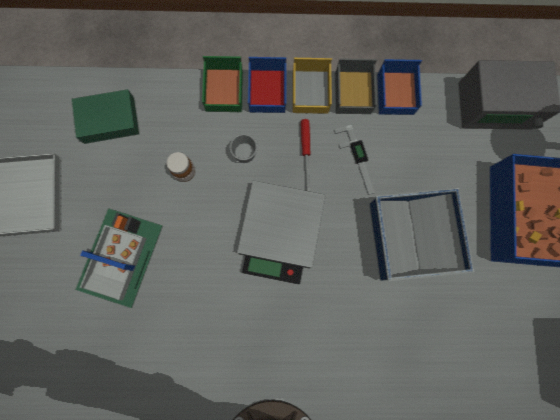

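View pics/side0.png

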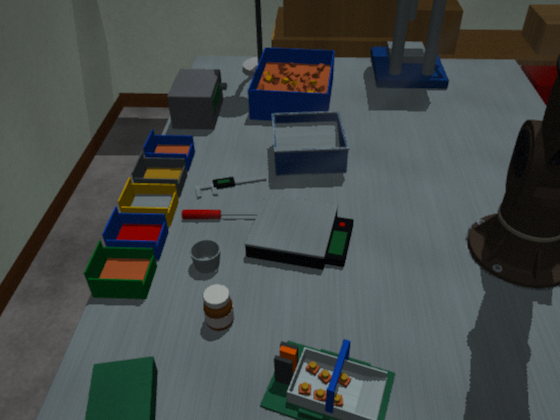

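The top view shows the tray in its dock at about (115,262), with the spout pointing down-left. The scale is at (281,225), the hopper at (420,233), the jar at (180,165), the cup at (242,149), the driver at (306,150) and the caliper at (358,155). The side view agrees with this.

```bash
cat > h.py <<'E'
import numpy as np,cv2
def cloud(c):
    v,u=np.mgrid[0:420,0:560]; z=c["range_z"]
    P=np.stack([(u-c["cx"])/c["fx"]*z,(v-c["cy"])/c["fy"]*z,z],-1)
    return (P-c["t"])@c["R"]
def hsv(c): return cv2.cvtColor(c["color"],cv2.COLOR_RGB2HSV)
def rect(P):
    r=cv2.minAreaRect((P[:,:2]*1000).astype(np.float32)); return np.round(r[0],1),np.round(r[1],1),round(r[2],1)
def reg(m,x0,x1,y0,y1,P): return m&(P[...,0]>x0)&(P[...,0]<x1)&(P[...,1]>y0)&(P[...,1]<y1)
E
python3 - <<'E'
from h import *
for n in("top","side"):
    c=dict(np.load(n+"0.npz"));P=cloud(c);H=hsv(c);h,s,v=H[...,0],H[...,1],H[...,2]
    ok=c["range_z"]>0
    print(n,"table z",np.median(P[330:340,150:250,2]) if n=="top" else '')
    B=reg(ok&(h>105)&(h<130)&(s>120),.2,.6,.25,.6,P)&(P[...,2]>.06)
    print("bar",B.sum(),np.percentile(P[B][:,2],[5,50,95]).round(3),rect(P[B&(P[...,2]>.086)]))
    O=reg(ok&(h>3)&(h<14)&(s>170),.2,.62,.25,.6,P)
    for k in(0.06,):
        q=P[O&(P[...,2]>k)];print("grip",len(q),q.mean(0).round(3) if len(q) else'',q.max(0).round(3), rect(q) if len(q) else'')
    G=reg(ok&(h>60)&(h<90)&(s>90),.2,.6,.25,.6,P)&(P[...,2]<.03)
    if G.sum():print("dock",G.sum(),np.percentile(P[G][:,2],[5,50,95]).round(3),rect(P[G]))
    S=reg(ok&(s<70),.2,.6,-.16,.15,P)&(abs(P[...,2]-.048)<.007)
    print("pan",S.sum(),np.median(P[S][:,2]),rect(P[S]))
    R=reg(ok,.2,.62,-.5,-.15,P)&(abs(P[...,2]-.105)<.007)
    print("rim",R.sum(),np.median(P[R][:,2]),rect(P[R]))
    J=reg(ok,.4,.62,.15,.32,P)&(P[...,2]>.03); print("jar",J.sum(),rect(P[J]),P[J][:,2].max())
    J=reg(ok,.48,.62,.05,.15,P)&(P[...,2]>.03); print("cup",J.sum(),rect(P[J]))
E
```

```text
top table z -0.0011395755782631634
bar 245 [0.075 0.095 0.098] (array([454.3, 396.2]), array([109.1,  11.8]), 72.6)
grip 103 [0.545 0.366 0.085] [0.559 0.376 0.096] (array([545.7, 368.3]), array([14.5, 27.6]), 70.7)
dock 1155 [0.001 0.005 0.019] (array([467.5, 391.1]), array([148.2, 216.2]), 72.9)
pan 4272 0.046974579579288335 (array([538.1, -20.5]), array([190.1, 161. ]), 79.1)
rim 1098 0.10410948491972699 (array([ 521.2, -363. ]), array([205.8, 208.2]), 5.8)Traceback (most recent call last):
  File "<stdin>", line 17, in <module>
    return umr_maximum(a, axis, None, out, keepdims, initial, where)
ValueError: zero-size array to reduction operation maximum which has no identity
```

```bash
python3 - <<'E'
from h import *
for n in("top","side"):
    c=dict(np.load(n+"0.npz"));P=cloud(c);H=hsv(c);h,s,v=H[...,0],H[...,1],H[...,2]
    ok=c["range_z"]>0
    B=reg(ok&(h>105)&(h<130)&(s>120),.2,.8,.25,.6,P)&(P[...,2]>.088)
    if B.sum():print(n,"bar",B.sum(),rect(P[B]))
    O=reg(ok&(h>3)&(h<14)&(s>150),.48,.65,.25,.5,P)&(P[...,2]>.085)
    if O.sum():print("grip",O.sum(),P[O].mean(0).round(3),rect(P[O]))
    S=reg(ok&(s<90),.4,.75,-.16,.15,P)&(abs(P[...,2]-.048)<.006)
    print("pan",S.sum(),np.median(P[S][:,2]),rect(P[S]))
    D=reg(ok,.3,.6,-.16,.15,P)&(abs(P[...,2]-.027)<.006)&(s>80)
    print("readout",D.sum(),rect(P[D]) if D.sum() else '')
    R=reg(ok,.35,.75,-.5,-.15,P)&(abs(P[...,2]-.105)<.006)
    print("rim",R.sum(),np.median(P[R][:,2]),rect(P[R]))
    for nm,r in dict(jar=(.5,.75,.18,.34),cup=(.6,.75,.06,.15)).items():
        J=reg(ok,*r,P)&(P[...,2]>.03)
        if J.sum():print(nm,J.sum(),rect(P[J]),P[J][:,2].max())
    # tray-frame stats
E
```

```text
top bar 223 (array([454.3, 396.2]), array([109.1,  11.8]), 72.6)
grip 73 [0.545 0.367 0.09 ] (array([545.4, 368.6]), array([14. , 28.4]), 70.7)
pan 5631 0.04701830222901579 (array([600.8,   5.6]), array([265.1, 274.3]), 79.1)
readout 480 (array([440. ,   3.6]), array([114.6,  34.9]), 79.5)
rim 1236 0.10410948491972699 (array([ 521.6, -362.8]), array([206.4, 208.2]), 6.1)
jar 580 (array([618.3, 286.1]), array([ 57.1, 245.2]), 56.7) 0.08953960171232701
cup 71 (array([681.3,  68.2]), array([154.9,  41.6]), 19.1) 0.05333804554024873
side bar 398 (array([455.2, 400.7]), array([108. ,  12.4]), 72.6)
grip 126 [0.546 0.374 0.091] (array([546. , 372.2]), array([14.3, 29.6]), 72.4)
pan 4277 0.04770628869895931 (array([601. ,   7.3]), array([266.3, 279. ]), 80.5)
readout 730 (array([475. ,  38.2]), array([229.1, 119.2]), 41.0)
rim 635 0.10399393759919935 (array([ 523.1, -358.9]), array([206.2, 219.9]), 6.1)
jar 1002 (array([617.3, 293.9]), array([ 57.2, 245.3]), 58.7) 0.08850025795646589
cup 249 (array([682.1,  70.3]), array([157.3,  49.6]), 18.3) 0.053503452132392784
```

```bash
python3 - <<'E'
from h import *
for n in("top","side"):
    c=dict(np.load(n+"0.npz"));P=cloud(c);H=hsv(c);h,s,v=H[...,0],H[...,1],H[...,2]
    ok=c["range_z"]>0
    S=(reg(ok&(s<110),.4,.75,-.16,.15,P)&(abs(P[...,2]-.048)<.006)).astype(np.uint8)
    S=cv2.morphologyEx(S,cv2.MORPH_OPEN,np.ones((5,5)))
    k,L,st,ce=cv2.connectedComponentsWithStats(S); i=1+st[1:,4].argmax()
    print(n,"pan",st[i],rect(P[L==i]))
    for nm,r,zz in (('jar',(.54,.66,.19,.30),.06),('cup',(.63,.72,.06,.15),.035)):
        J=reg(ok,*r,P)&(P[...,2]>zz); print(nm,J.sum(),rect(P[J]),P[J][:,2].max())
    J=reg(ok,.45,.8,-.28,-.02,P)&(P[...,2]>.008)&(P[...,2]<.035)&(P[...,0]>.64); print("tools",P[J].min(0),P[J].max(0))
    W=reg(ok,.48,.7,.1,.2,P)&(P[...,2]>.006)&(P[...,2]<.2); print(W.sum())
    A=reg(ok&(h>8)&(h<20)&(s>90),.40,.56,.33,.48,P)&(P[...,2]>.011)&(P[...,2]<.04);print("blocks",A.sum(),P[A].mean(0))
    yaw=np.radians(162.6);o=np.array([.4548,.3985]);d=P[...,:2]-o
    tx=d@[np.cos(yaw),np.sin(yaw)];ty=d@[-np.sin(yaw),np.cos(yaw)]
    for nm,m in(("blk",A),):
        print("tx",tx[m].min(),tx[m].max(),"ty",ty[m].min(),ty[m].max())
E
```

```text
top pan [ 238  181   87   86 5488] (array([552.2, -23.3]), array([190.1, 189.7]), 79.1)Traceback (most recent call last):
  File "<stdin>", line 10, in <module>
    return umr_maximum(a, axis, None, out, keepdims, initial, where)
ValueError: zero-size array to reduction operation maximum which has no identity
```

Emit:
move_arm --delta_rot '[[0, 0, -0.14], [0, 0, -0.28], [0, 0, -0.42], [0, 0, -0.56], [0, 0, -0.7]]' --translation '[[28, -19, 0], [56, -38, 0], [84, -57, 0], [112, -76, 0], [140, -95, 0]]' --jaw '[0.2, 0.2, 0.2, 0.2, 0.2]'

```text
time_s: 0.6
tool_pos: [0.2869, 0.5116, 0.292]
orientation: [-3.141, 0.0, 2.2]
force: [0.1, -0.0, -0.1]
width: 0.627
grasp_force: 0.0
```

Emit:
move_arm --delta_rot '[[0, 0, -0.14], [0, 0, -0.28], [0, 0, -0.42], [0, 0, -0.56], [0, 0, -0.7]]' --translation '[[28, -19, -10], [56, -38, -20], [84, -57, -30], [112, -76, -40], [140, -95, -50]]' --jaw '[0.2, 0.2, 0.2, 0.2, 0.2]'

```text
time_s: 1.1
tool_pos: [0.4269, 0.4167, 0.2416]
orientation: [-3.141, 0.0, 1.5]
force: [-0.1, 1.1, -0.8]
width: 0.598
grasp_force: 0.0
```

Emit:
move_arm --delta_rot '[[0, 0, -0.13], [0, 0, -0.239], [0, 0, -0.239], [0, 0, -0.239]]' --translation '[[15, -10, -10], [29, -19, -20], [29, -19, -30], [29, -19, -30]]' --jaw '[0.2, 0.2, 0.2, 0.2]'

```text
time_s: 1.5
tool_pos: [0.4538, 0.3986, 0.2105]
orientation: [-3.14, 0.003, 1.27]
force: [0.1, -0.2, -0.3]
width: 0.6
grasp_force: 0.0
```

Emit:
move_arm --delta_rot '[[0, 0, 0], [0, 0, 0], [0, 0, 0], [0, 0, 0]]' --translation '[[0, 0, -25], [0, 0, -50], [0, 0, -75], [0, 0, -75]]' --jaw '[0.2, 0.2, 0.2, 0.2]'

```text
time_s: 1.9
tool_pos: [0.4522, 0.3989, 0.1346]
orientation: [-3.138, 0.004, 1.271]
force: [-0.8, -0.4, 0.2]
width: 0.597
grasp_force: 0.0
```

Emit:
move_arm --delta_rot '[[0, 0, 0], [0, 0, 0], [0, 0, 0], [0, 0, 0], [0, 0, 0]]' --translation '[[0, 0, 0], [0, 0, 0], [0, 0, 0], [0, 0, 0], [0, 0, 0]]' --jaw '[-1, -1, -1, -1, -1]' --force 40

```text
time_s: 2.4
tool_pos: [0.4552, 0.3989, 0.1378]
orientation: [3.141, -0.001, 1.267]
force: [-0.6, -0.3, -0.1]
width: 0.217
grasp_force: 0.0
```

Emit:
move_arm --delta_rot '[[0, 0, 0], [0, 0, 0], [0, 0, 0], [0, 0, 0]]' --translation '[[0, 0, 0], [0, 0, 0], [0, 0, 0], [0, 0, 0]]' --jaw '[-1, -1, -1, -1]' --force 40

```text
time_s: 2.8
tool_pos: [0.4551, 0.3988, 0.1375]
orientation: [-3.142, -0.0, 1.267]
force: [-1.3, -0.6, 5.2]
width: 0.126
grasp_force: 40.0
```

Emit:
move_arm --delta_rot '[[0, 0, 0], [0, 0, 0], [0, 0, 0], [0, 0, 0], [0, 0, 0]]' --translation '[[0, 0, 5], [0, 0, 15], [0, 0, 30], [0, 0, 45], [0, 0, 60]]' --jaw '[-1, -1, -1, -1, -1]'

```text
time_s: 3.3
tool_pos: [0.4553, 0.3988, 0.1991]
orientation: [3.141, -0.001, 1.267]
force: [0.8, 0.5, -3.5]
width: 0.124
grasp_force: 40.0
```

Emit:
move_arm --delta_rot '[[0, 0, 0], [0, 0, 0], [0, 0, 0], [0, 0, 0], [0, 0, 0]]' --translation '[[0, 0, 15], [0, 0, 30], [0, 0, 40], [0, 0, 45], [0, 0, 45]]' --jaw '[-1, -1, -1, -1, -1]'

```text
time_s: 3.8
tool_pos: [0.4553, 0.3989, 0.2431]
orientation: [3.141, -0.001, 1.267]
force: [0.2, -1.2, -3.7]
width: 0.124
grasp_force: 40.0
```

```bash
cat > look.py <<'E'
import sys,cv2,numpy as np
from station import arm
n,o=sys.argv[1:3]; c=arm.capture(n); np.savez(o+".npz",**c)
im=c["color"][:,:,::-1]
if len(sys.argv)>3:
    a,b,d,e=map(int,sys.argv[3:7]); im=cv2.resize(im[b:e,a:d],None,fx=2,fy=2)
cv2.imwrite(f"pics/{o}.png",im)
E
python3 look.py side lift 200 150 560 420
```

```text
(no output)
```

View pics/lift.png

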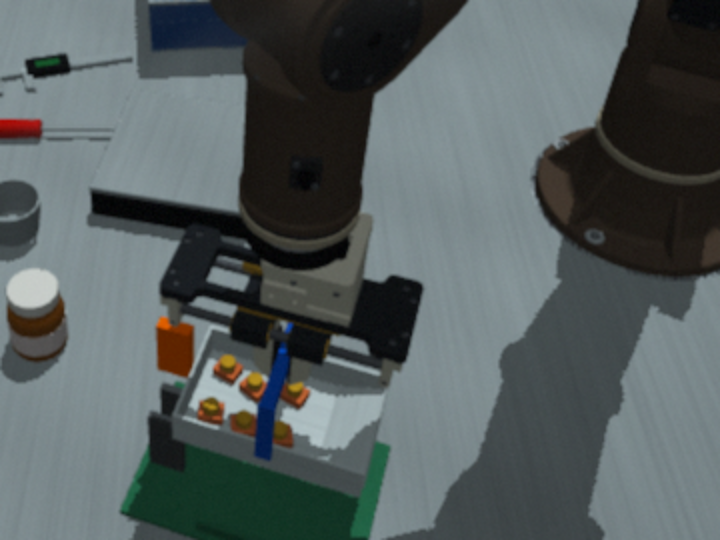

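The tray is clear of the dock and level, with all six blocks in it. The pixels are about (250,390) in the crop. Next I'll carry it smoothly to the pan.

Emit:
move_arm --delta_rot '[[0, 0, 0.003], [0, 0, 0.009], [0, 0, 0.017], [0, 0, 0.029], [0, 0, 0.041]]' --translation '[[1, -5, 0], [3, -15, 0], [7, -29, 0], [11, -49, 0], [16, -68, 0]]' --jaw '[-1, -1, -1, -1, -1]'

```text
time_s: 4.35
tool_pos: [0.4714, 0.3284, 0.242]
orientation: [-3.142, 0.001, 1.308]
force: [0.4, -0.6, -3.4]
width: 0.124
grasp_force: 40.0
```

Emit:
move_arm --delta_rot '[[0, 0, 0.013], [0, 0, 0.026], [0, 0, 0.038], [0, 0, 0.051], [0, 0, 0.064]]' --translation '[[5, -21, 0], [10, -43, 0], [15, -64, 0], [20, -86, 0], [25, -107, 0]]' --jaw '[-1, -1, -1, -1, -1]'

```text
time_s: 4.85
tool_pos: [0.4962, 0.221, 0.2421]
orientation: [-3.142, 0.001, 1.371]
force: [0.1, 0.6, -3.0]
width: 0.128
grasp_force: 40.0
```

Emit:
move_arm --delta_rot '[[0, 0, 0.013], [0, 0, 0.026], [0, 0, 0.038], [0, 0, 0.051], [0, 0, 0.064]]' --translation '[[5, -21, 0], [10, -43, 0], [15, -64, 0], [20, -86, 0], [25, -107, 0]]' --jaw '[-1, -1, -1, -1, -1]'

```text
time_s: 5.35
tool_pos: [0.5209, 0.114, 0.2422]
orientation: [-3.141, 0.001, 1.435]
force: [0.4, 0.2, -2.2]
width: 0.123
grasp_force: 40.0
```

Emit:
move_arm --delta_rot '[[0, 0, 0.013], [0, 0, 0.024], [0, 0, 0.035], [0, 0, 0.045], [0, 0, 0.054]]' --translation '[[5, -21, 0], [9, -41, 0], [13, -58, 0], [17, -75, 0], [21, -91, 0]]' --jaw '[-1, -1, -1, -1, -1]'

```text
time_s: 5.85
tool_pos: [0.5415, 0.0232, 0.2421]
orientation: [-3.141, 0.001, 1.489]
force: [1.3, -0.0, -2.6]
width: 0.125
grasp_force: 40.0
```

Emit:
move_arm --delta_rot '[[0, 0, 0.007], [0, 0, 0.014], [0, 0, 0.02], [0, 0, 0.024], [0, 0, 0.027]]' --translation '[[3, -14, 0], [5, -26, 0], [7, -36, 0], [9, -43, 0], [10, -48, 0]]' --jaw '[-1, -1, -1, -1, -1]'

```text
time_s: 6.35
tool_pos: [0.552, -0.0233, 0.2422]
orientation: [3.142, 0.0, 1.516]
force: [-0.4, 0.4, -3.2]
width: 0.126
grasp_force: 40.0
```

```bash
python3 look.py side pan1 150 100 510 370
```

```text
(no output)
```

View pics/pan1.png

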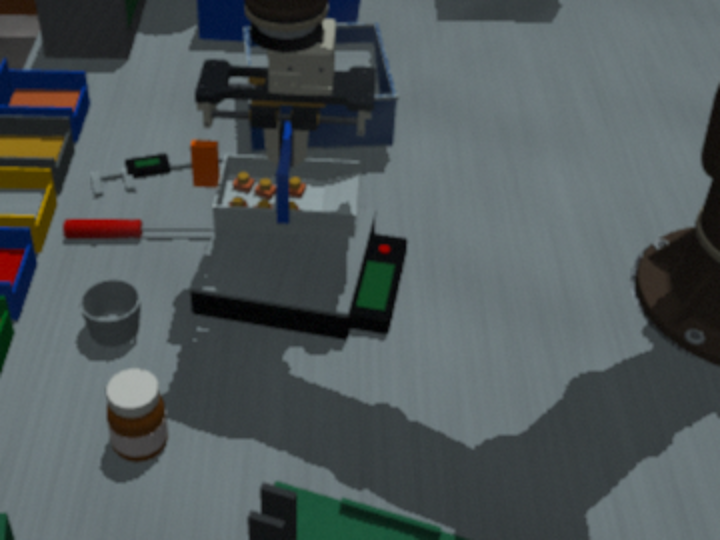

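The tray is over the pan and level, and all the blocks are visible. I'll lower it now.

Emit:
move_arm --delta_rot '[[0, 0, 0], [0, 0, 0], [0, 0, 0], [0, 0, 0], [0, 0, 0]]' --translation '[[0, 0, -8], [0, 0, -22], [0, 0, -38], [0, 0, -50], [0, 0, -57]]' --jaw '[-1, -1, -1, -1, -1]'

```text
time_s: 6.9
tool_pos: [0.5514, -0.0217, 0.1838]
orientation: [-3.14, 0.0, 1.518]
force: [-0.4, -0.3, -2.8]
width: 0.127
grasp_force: 40.0
```

Emit:
move_arm --delta_rot '[[0, 0, 0], [0, 0, 0], [0, 0, 0], [0, 0, 0]]' --translation '[[0, 0, -2], [0, 0, -4], [0, 0, -5], [0, 0, -5]]' --jaw '[-1, -1, -1, -1]'

```text
time_s: 7.3
tool_pos: [0.5523, -0.0223, 0.1806]
orientation: [3.141, -0.0, 1.517]
force: [-0.2, 0.1, -2.6]
width: 0.124
grasp_force: 40.0
```

Emit:
move_arm --delta_rot '[[0, 0, 0], [0, 0, 0], [0, 0, 0], [0, 0, 0]]' --translation '[[0, 0, -1], [0, 0, -2], [0, 0, -2], [0, 0, -2]]' --jaw '[-1, -1, -1, -1]'

```text
time_s: 7.7
tool_pos: [0.5523, -0.0223, 0.1794]
orientation: [3.141, -0.001, 1.517]
force: [-4.3, 1.4, 8.9]
width: 0.127
grasp_force: 40.0
```

Emit:
move_arm --delta_rot '[[0, 0, 0], [0, 0, 0], [0, 0, 0], [0, 0, 0], [0, 0, 0]]' --translation '[[0, 0, 1], [0, 0, 1], [0, 0, 1], [0, 0, 1], [0, 0, 1]]' --jaw '[-1, 0, 0, 0, 0]'

```text
time_s: 8.2
tool_pos: [0.5521, -0.0223, 0.1793]
orientation: [3.141, 0.0, 1.517]
force: [-0.1, 0.3, 0.3]
width: 0.425
grasp_force: 0.0
```

Emit:
move_arm --delta_rot '[[0, 0, 0], [0, 0, 0], [0, 0, 0], [0, 0, 0], [0, 0, 0]]' --translation '[[0, 0, 0], [0, 0, 0], [0, 0, 10], [0, 0, 40], [0, 0, 80]]' --jaw '[0, 0, 0, 0, 0]'

```text
time_s: 8.7
tool_pos: [0.5511, -0.0223, 0.2595]
orientation: [-3.138, 0.001, 1.516]
force: [1.0, 1.2, -0.2]
width: 0.5
grasp_force: 0.0
```

Emit:
move_arm --delta_rot '[[0, 0, -0.14], [0, 0, -0.28], [0, 0, -0.42], [0, 0, -0.56], [0, 0, -0.7]]' --translation '[[20, 0, 40], [50, 0, 60], [85, 0, 70], [120, 0, 70], [120, 0, 70]]' --jaw '[0, 0, 0, 0, 0]'

```text
time_s: 9.2
tool_pos: [0.6751, -0.0213, 0.3293]
orientation: [3.14, -0.0, 0.813]
force: [0.7, 0.7, -0.4]
width: 0.501
grasp_force: 0.0
```

```bash
python3 - <<'E'
from h import *; from station import arm
print({k:np.round(v,3).tolist() for k,v in arm.get_obs().items() if k in('qpos','tool_pos','orientation','time_s')})
for n in("side","top"):
    c=arm.capture(n);np.savez("p2"+n+".npz",**c);cv2.imwrite(f"pics/p2{n}.png",c["color"][:,:,::-1])
    P=cloud(c);H=hsv(c);h,s=H[...,0],H[...,1];ok=c["range_z"]>0
    B=reg(ok&(h>105)&(h<130)&(s>120),.45,.65,-.12,.1,P)&(P[...,2]>.125)&(P[...,2]<.16)
    if B.sum():print(n,"bar",B.sum(),rect(P[B]),np.median(P[B][:,2]))
    O=reg(ok&(h>3)&(h<14)&(s>150),.58,.72,-.12,.1,P)&(P[...,2]>.125)&(P[...,2]<.16)
    if O.sum():print("grip",O.sum(),P[O].mean(0).round(3),rect(P[O]))
E
```

```text
{'time_s': 9.2, 'qpos': [-0.459, 0.553, 0.687, 1.421, -0.353, 1.29, -0.506], 'tool_pos': [0.675, -0.021, 0.329], 'orientation': [3.14, -0.0, 0.813]}
side bar 180 (array([552.7, -19.6]), array([110.1,  12.4]), 87.1) 0.1373006043680933
grip 70 [ 0.647 -0.023  0.132] (array([646.4, -24.1]), array([28.6, 18.7]), 2.6)
top bar 69 (array([549. , -59.1]), array([30.4, 11.6]), 87.3) 0.1368410899747061
```

View pics/p2side.png

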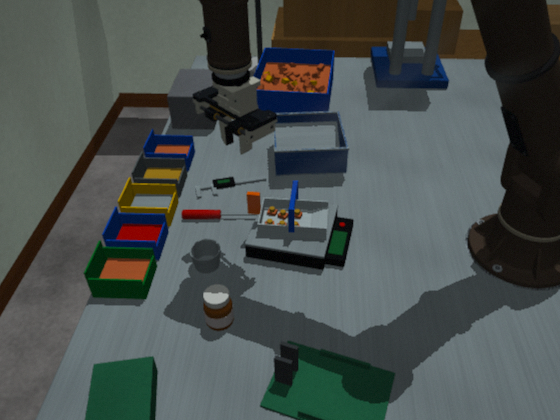

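Step 1 looks complete. The tray is standing at (290,215) with its blocks, released, with its origin at about (552,-21) mm and a yaw of about 177°. Next is the grip at (254,203).

```bash
python3 - <<'E'
import numpy as np; from scipy.spatial.transform import Rotation as Ro
from station import arm
o=arm.get_obs(); p=o["tool_pos"]*1000 if hasattr(o["tool_pos"],'shape') else np.array(o["tool_pos"])*1000
R0=Ro.from_euler('xyz',o["orientation"])
ps=np.radians(177);tx=np.array([np.cos(ps),np.sin(ps),0]);ty=np.array([-np.sin(ps),np.cos(ps),0])
L=np.radians(35);z=np.array([0,0,-1])*np.cos(L)+tx*np.sin(L)
y=ty; x=np.cross(y,z); R1=Ro.from_matrix(np.c_[x,y,z])
print("x",x.round(2),"rv",(R1*R0.inv()).as_rotvec().round(3))
g=np.array([647,-25,114.]);t=g-46.7*z
print(t.round(1),(t-80*z-p).round(1),(80*z).round(1))
E
```

```text
x [ 0.82 -0.04 -0.57] rv [-0.233  0.584 -0.839]
[673.7 -26.4 152.3] [  47.1   -6.6 -111.4] [-45.8   2.4 -65.5]
```

Emit:
move_arm --delta_rot '[[-0.029, 0.073, -0.105], [-0.058, 0.146, -0.21], [-0.087, 0.219, -0.315], [-0.117, 0.292, -0.42]]' --translation '[[12, -2, 0], [24, -3, 0], [36, -5, -10], [47, -7, -20]]' --jaw '[0, 0, 0, 0]'

```text
time_s: 9.7
tool_pos: [0.7191, -0.0287, 0.3105]
orientation: [-3.069, 0.306, 0.406]
force: [0.3, -0.4, -0.3]
width: 0.498
grasp_force: 0.0
```

Emit:
move_arm --delta_rot '[[-0.029, 0.073, -0.105], [-0.058, 0.146, -0.21], [-0.087, 0.219, -0.315], [-0.116, 0.292, -0.419], [-0.116, 0.292, -0.419]]' --translation '[[0, 0, -20], [0, 0, -40], [0, 0, -65], [0, 0, -91], [0, 0, -91]]' --jaw '[0, 0, 0, 0, 0]'

```text
time_s: 10.2
tool_pos: [0.718, -0.0309, 0.2126]
orientation: [-3.138, 0.618, -0.05]
force: [-0.4, -0.2, -0.2]
width: 0.493
grasp_force: 0.0
```

```bash
python3 - <<'E'
import numpy as np; from scipy.spatial.transform import Rotation as Ro
from station import arm
o=arm.get_obs(); p=np.array(o["tool_pos"])*1000;R=Ro.from_euler('xyz',o["orientation"]).as_matrix()
print(np.round(o["qpos"],2),p.round(1),R[:,1].round(3),R[:,2].round(3),"to go",(np.array([647,-25,114])-p-46.7*R[:,2]).round(1))
E
```

```text
[-0.25  1.1   0.74  0.82 -0.52  2.   -1.33] [718.  -30.9 212.6] [-0.052 -0.999 -0.003] [-0.578  0.033 -0.815] to go [-44.    4.4 -60.6]
```

Joint 6 has reached its 2.0 limit with a 35° lean. I'll drop the lean to about 22°.

Emit:
move_arm --delta_rot '[[-0.006, -0.113, 0], [-0.012, -0.227, 0], [-0.012, -0.227, 0]]' --translation '[[-14, 0, 7], [-28, 0, 14], [-28, 0, 14]]' --jaw '[0, 0, 0]'

```text
time_s: 10.5
tool_pos: [0.6873, -0.0306, 0.2371]
orientation: [-3.137, 0.378, -0.047]
force: [0.2, -0.2, 1.1]
width: 0.5
grasp_force: 0.0
```

```bash
cat > st.py <<'E'
import numpy as np; from scipy.spatial.transform import Rotation as Ro
from station import arm
o=arm.get_obs(); p=np.array(o["tool_pos"])*1000;R=Ro.from_euler('xyz',o["orientation"]).as_matrix()
print(np.round(o["qpos"],2),p.round(1),R[:,1].round(3),R[:,2].round(3),"to go",(np.array([647,-25,114])-p-46.7*R[:,2]).round(1))
E
python3 st.py
```

```text
[-0.37  0.89  0.79  1.17 -0.49  1.67 -1.26] [687.3 -30.6 237.1] [-0.048 -0.999 -0.004] [-0.368  0.022 -0.929] to go [-23.1   4.5 -79.7]
```

Emit:
move_arm --delta_rot '[[0, 0, 0], [0, 0, 0], [0, 0, 0], [0, 0, 0], [0, 0, 0]]' --translation '[[2, 4, -5], [-4, 4, -20], [-11, 4, -38], [-17, 4, -58], [-17, 4, -58]]' --jaw '[0, 0, 0, 0, 0]'

```text
time_s: 11.0
tool_pos: [0.6736, -0.0238, 0.1721]
orientation: [-3.138, 0.387, -0.045]
force: [-0.3, 0.2, 0.3]
width: 0.502
grasp_force: 0.0
```

```bash
python3 st.py; python3 look.py side g1 150 100 510 370
```

```text
[-0.4   0.93  0.76  1.27 -0.51  1.55 -1.24] [673.6 -23.8 172.1] [-0.046 -0.999 -0.004] [-0.377  0.021 -0.926] to go [ -9.   -2.2 -14.8]
```

View pics/g1.png

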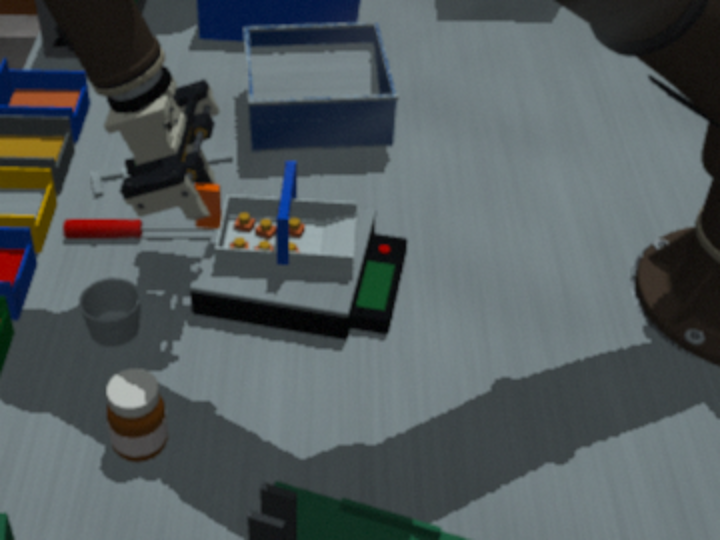

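Emit:
move_arm --delta_rot '[[0, 0, 0], [0, 0, 0], [0, 0, 0]]' --translation '[[-5, -2, -8], [-9, -2, -15], [-9, -2, -15]]' --jaw '[0, 0, 0]'

```text
time_s: 11.35
tool_pos: [0.6645, -0.0273, 0.1587]
orientation: [-3.14, 0.384, -0.049]
force: [0.5, 0.3, 0.3]
width: 0.501
grasp_force: 0.0
```

Emit:
move_arm --delta_rot '[[0, 0, 0], [0, 0, 0], [0, 0, 0], [0, 0, 0], [0, 0, 0]]' --translation '[[0, 0, 0], [0, 0, 0], [0, 0, 0], [0, 0, 0], [0, 0, 0]]' --jaw '[-1, -1, -1, -1, -1]' --force 60

```text
time_s: 11.85
tool_pos: [0.6651, -0.0274, 0.1594]
orientation: [-3.14, 0.382, -0.049]
force: [-0.6, -0.6, 1.6]
width: 0.13
grasp_force: 60.0
```

Emit:
move_arm --delta_rot '[[0, 0, 0], [0, 0, 0], [0, 0, 0]]' --translation '[[0, 0, 0], [0, 0, 0], [0, 0, 0]]' --jaw '[-1, -1, -1]' --force 60

```text
time_s: 12.15
tool_pos: [0.6651, -0.0274, 0.1594]
orientation: [-3.14, 0.382, -0.05]
force: [1.0, -0.4, 1.4]
width: 0.126
grasp_force: 60.0
```

```bash
python3 st.py
```

```text
[-0.4   0.93  0.76  1.32 -0.51  1.51 -1.23] [665.1 -27.4 159.4] [-0.05  -0.999 -0.001] [-0.373  0.02  -0.928] to go [-0.7  1.5 -2.1]
```

Emit:
move_arm --delta_rot '[[0, 0.02, 0], [0.001, 0.04, 0], [0.003, 0.06, 0], [0.004, 0.08, 0], [0.004, 0.08, 0]]' --translation '[[0, 0, 4], [0, 0, 12], [0, 0, 24], [0, 0, 38], [0, 0, 52]]' --jaw '[-1, -1, -1, -1, -1]'

```text
time_s: 12.65
tool_pos: [0.665, -0.0271, 0.2108]
orientation: [-3.14, 0.464, -0.049]
force: [0.8, 0.1, -3.1]
width: 0.129
grasp_force: 60.0
```

Emit:
move_arm --delta_rot '[[0, 0, 0], [0, 0, 0], [0, 0, 0], [0, 0, 0], [0, 0, 0]]' --translation '[[0, 0, 15], [0, 0, 32], [0, 0, 48], [0, 0, 58], [0, 0, 63]]' --jaw '[-1, -1, -1, -1, -1]'

```text
time_s: 13.15
tool_pos: [0.6653, -0.0275, 0.2758]
orientation: [-3.14, 0.461, -0.049]
force: [-0.0, -0.5, -3.7]
width: 0.128
grasp_force: 60.0
```

```bash
python3 st.py; python3 look.py side l2 150 60 510 330
```

```text
[-0.37  0.87  0.79  1.13 -0.46  1.8  -1.27] [665.3 -27.5 275.8] [-0.05  -0.999 -0.002] [-0.444  0.024 -0.896] to go [   2.5    1.4 -120. ]
```

View pics/l2.png

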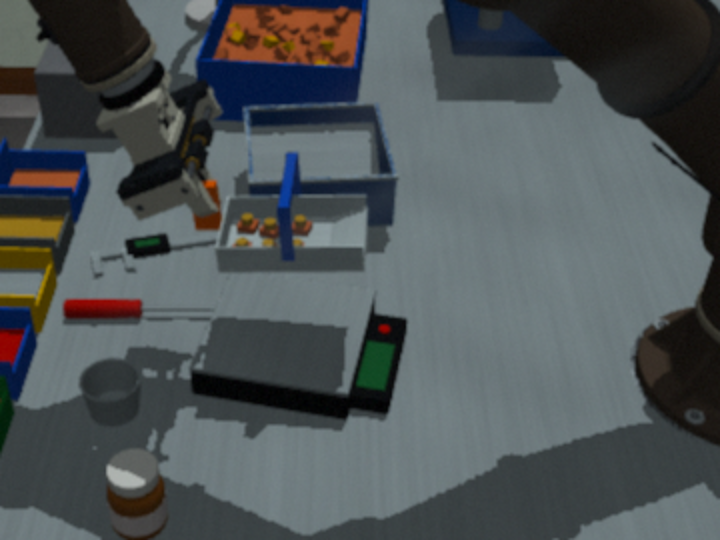

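```bash
cat > plan.py <<'E'
import numpy as np; from scipy.spatial.transform import Rotation as Ro
from station import arm
LIP=np.array([83,0,18.]); GR=np.array([-95,0,66.])
Rg=Ro.from_euler('xyz',[-3.14,.382,-.05]); pg=np.array([665.1,-27.4,159.4])
Rt0=Ro.from_euler('z',np.radians(177.1)); pt0=np.array([552.5,-21.5,48.])
Rrel=Rt0.inv()*Rg; prel=Rt0.inv().apply(pg-pt0)   # tool in tray frame
def now():
    o=arm.get_obs(); return np.array(o["tool_pos"])*1000,Ro.from_euler('xyz',o["orientation"])
def tray(p,R):
    Rt=R*Rrel.inv(); return p-Rt.apply(prel),Rt
def tool(lip,yaw,tip):
    Rt=Ro.from_euler('ZY',[yaw,tip],degrees=True); pt=lip-Rt.apply(LIP); return pt+Rt.apply(prel),Rt*Rrel
def rows(poses,p0,R0):
    for i in range(0,len(poses),5):
        tr=[];rv=[]
        for p,R in poses[i:i+5]:
            tr.append(np.round(p-p0).astype(int).tolist()); rv.append((R*R0.inv()).as_rotvec().round(3).tolist())
        print(rv);print(tr); p0,R0=poses[min(i+4,len(poses)-1)]
E
cat > go1.py <<'E'
from plan import *
p,R=now(); pt,Rt=tray(p,R); e=Rt.as_euler('ZYX',degrees=True); l0=pt+Rt.apply(LIP)
print(pt.round(),e.round(1),l0.round())
yaw1=147; d=np.array([np.cos(np.radians(yaw1)),np.sin(np.radians(yaw1)),0])
l1=np.array([522,-361,0])-35*d+[0,0,l0[2]]; y0=e[0]%360; t0=e[1]
N=20; s=[10*x**3-15*x**4+6*x**5 for x in np.arange(1,N+1)/N]
s=np.clip(1.0*np.array(s),0,1)
P=[tool(l0+(l1-l0)*k,y0+(yaw1-y0)*k,t0) for k in s]
print(l1.round(),P[-1][0].round()); rows(P,p,R)
E
python3 go1.py
```

```text
[544. -21. 174.] [177.1  -4.5  -0. ] [463. -17. 198.]
[ 551. -380.  198.] [ 721. -491.  276.]
[[-0.0, 0.0, -0.001], [-0.0, 0.0, -0.004], [-0.0, 0.0, -0.014], [-0.0, 0.0, -0.03], [-0.0, 0.0, -0.054]]
[[0, -1, 0], [1, -4, 0], [2, -12, 0], [5, -27, 0], [8, -49, 0]]
[[0.0, -0.0, -0.031], [0.0, -0.0, -0.069], [0.0, -0.0, -0.113], [-0.0, -0.0, -0.16], [-0.0, -0.0, -0.209]]
[[4, -28, 0], [10, -62, 0], [15, -100, 0], [21, -142, 0], [26, -185, 0]]
[[0.0, 0.0, -0.049], [0.0, 0.0, -0.096], [0.0, 0.0, -0.139], [0.0, 0.0, -0.177], [0.0, 0.0, -0.209]]
[[5, -43, 0], [9, -84, 0], [13, -122, 0], [16, -155, 0], [18, -182, 0]]
[[0.0, -0.0, -0.024], [0.0, -0.0, -0.04], [0.0, 0.0, -0.05], [0.0, 0.0, -0.054], [0.0, 0.0, -0.054]]
[[2, -21, 0], [3, -35, 0], [3, -43, 0], [3, -46, 0], [3, -47, 0]]
```

```bash
cat > go1.py <<'E'
from plan import *
p,R=now(); pt,Rt=tray(p,R); e=Rt.as_euler('ZYX',degrees=True); l0=pt+Rt.apply(LIP)
yaw1=165; d=np.array([np.cos(np.radians(yaw1)),np.sin(np.radians(yaw1)),0])
l1=np.array([522,-361,0])-5*d+[0,0,190]; y0=e[0]%360; t0=e[1]
N=20; x=np.arange(1,N+1)/N; s=10*x**3-15*x**4+6*x**5
q=np.clip((x-.25)/.75,0,1); q=3*q**2-2*q**3
P=[tool(l0+(l1-l0)*k,y0+(yaw1-y0)*k,t0+(12-t0)*j) for k,j in zip(s,q)]
print(l1.round(),P[-1][0].round()); rows(P,p,R)
E
python3 go1.py
```

```text
[ 527. -362.  190.] [ 693. -407.  322.]
[[-0.0, 0.0, -0.0], [-0.0, 0.0, -0.002], [-0.0, 0.0, -0.006], [-0.0, 0.0, -0.012], [-0.0, 0.0, -0.022]]
[[0, 0, 0], [1, -3, 0], [2, -10, 0], [4, -22, 0], [6, -40, -1]]
[[-0.0, -0.004, -0.013], [-0.001, -0.014, -0.028], [-0.003, -0.03, -0.045], [-0.005, -0.05, -0.064], [-0.008, -0.074, -0.084]]
[[3, -23, 0], [7, -51, 2], [10, -83, 4], [14, -117, 8], [17, -153, 12]]
[[-0.004, -0.026, -0.02], [-0.01, -0.054, -0.039], [-0.015, -0.082, -0.056], [-0.021, -0.11, -0.071], [-0.027, -0.136, -0.084]]
[[3, -36, 4], [5, -69, 9], [7, -100, 14], [8, -127, 19], [8, -150, 23]]
[[-0.006, -0.023, -0.01], [-0.011, -0.043, -0.016], [-0.015, -0.059, -0.02], [-0.018, -0.069, -0.022], [-0.019, -0.072, -0.022]]
[[0, -17, 4], [-1, -28, 7], [-2, -34, 10], [-3, -37, 12], [-3, -37, 12]]
```

Emit:
move_arm --delta_rot '[[0, 0, -0.002], [0, 0, -0.006], [0, 0, -0.012], [0, 0, -0.022]]' --translation '[[1, -3, 0], [2, -10, 0], [4, -22, 0], [6, -40, 0]]' --jaw '[-1, -1, -1, -1]'

```text
time_s: 13.6
tool_pos: [0.6712, -0.0677, 0.2736]
orientation: [-3.14, 0.464, -0.071]
force: [0.7, -0.6, -3.0]
width: 0.126
grasp_force: 60.0
```

Emit:
move_arm --delta_rot '[[0, -0.004, -0.013], [-0.001, -0.014, -0.028], [-0.003, -0.03, -0.045], [-0.005, -0.05, -0.064], [-0.008, -0.074, -0.084]]' --translation '[[3, -23, 0], [7, -51, 2], [10, -83, 4], [14, -117, 8], [17, -153, 12]]' --jaw '[-1, -1, -1, -1, -1]'

```text
time_s: 14.1
tool_pos: [0.6876, -0.2233, 0.2858]
orientation: [-3.14, 0.388, -0.158]
force: [0.1, -0.0, -2.2]
width: 0.132
grasp_force: 60.0
```

Emit:
move_arm --delta_rot '[[-0.004, -0.026, -0.02], [-0.01, -0.054, -0.039], [-0.015, -0.082, -0.056], [-0.021, -0.11, -0.071], [-0.027, -0.136, -0.084]]' --translation '[[3, -36, 4], [5, -69, 9], [7, -100, 14], [8, -127, 19], [8, -150, 23]]' --jaw '[-1, -1, -1, -1, -1]'

```text
time_s: 14.6
tool_pos: [0.6943, -0.3745, 0.3089]
orientation: [-3.141, 0.25, -0.244]
force: [0.5, -0.7, -3.2]
width: 0.128
grasp_force: 60.0
```

Emit:
move_arm --delta_rot '[[-0.006, -0.023, -0.01], [-0.011, -0.043, -0.016], [-0.015, -0.059, -0.02], [-0.018, -0.069, -0.022], [-0.019, -0.072, -0.022]]' --translation '[[0, -17, 4], [-1, -28, 7], [-2, -34, 10], [-3, -37, 12], [-3, -37, 12]]' --jaw '[-1, -1, -1, -1, -1]'

```text
time_s: 15.1
tool_pos: [0.6931, -0.4068, 0.3219]
orientation: [-3.14, 0.174, -0.261]
force: [0.4, -0.2, -3.4]
width: 0.127
grasp_force: 60.0
```

```bash
python3 st.py;python3 -c "
from plan import *
pt,Rt=tray(*now());print(pt.round(),Rt.as_euler('ZYX',degrees=True).round(1),(pt+Rt.apply(LIP)).round())"; python3 look.py top h1 260 100 560 325
```

```text
[ 0.2   0.94  0.82  0.77 -0.55  1.76 -1.09] [ 693.1 -406.8  321.9] [-0.258 -0.966 -0.002] [-0.167  0.047 -0.985] to go [ -38.3  379.7 -161.9]
[ 609. -384.  190.] [165.   11.9  -0. ] [ 527. -362.  190.]
```

View pics/h1.png

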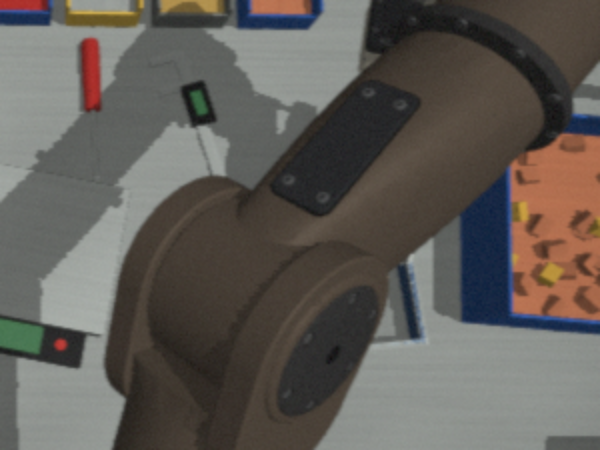

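The arm blocks the top view, but the pose was reached exactly and the load is unchanged. Now I'll plan the tip about the lip.

```bash
python3 - <<'E'
from plan import *
p,R=now(); N=15; x=np.arange(1,N+1)/N
l=np.array([527,-362,190.])
P=[tool(l+[0,0,-35*k],165,12+58*k) for k in x]; print(P[-1][0].round(), P[-1][1].as_matrix()[:,2].round(2)); rows(P,p,R)
E
```

```text
[ 507. -357.  371.] [ 0.72 -0.19 -0.67]
[[-0.019, -0.067, -0.001], [-0.036, -0.132, -0.001], [-0.054, -0.197, -0.001], [-0.071, -0.262, -0.001], [-0.088, -0.328, -0.001]]
[[-9, 2, 9], [-19, 5, 18], [-29, 7, 25], [-40, 10, 32], [-52, 13, 38]]
[[-0.017, -0.065, -0.0], [-0.035, -0.13, 0.0], [-0.052, -0.196, -0.0], [-0.07, -0.261, 0.0], [-0.087, -0.326, 0.0]]
[[-12, 3, 5], [-25, 7, 10], [-38, 10, 13], [-51, 14, 16], [-65, 17, 17]]
[[-0.017, -0.065, -0.0], [-0.035, -0.13, -0.0], [-0.052, -0.196, -0.0], [-0.07, -0.261, -0.0], [-0.087, -0.326, -0.0]]
[[-14, 4, 1], [-28, 7, 0], [-42, 11, -1], [-56, 15, -3], [-70, 19, -6]]
```

Emit:
move_arm --delta_rot '[[-0.018, -0.067, 0], [-0.036, -0.132, 0], [-0.054, -0.197, 0], [-0.071, -0.262, 0], [-0.088, -0.328, 0]]' --translation '[[-9, 2, 9], [-19, 5, 18], [-29, 7, 25], [-40, 10, 32], [-52, 13, 38]]' --jaw '[-1, -1, -1, -1, -1]'

```text
time_s: 15.65
tool_pos: [0.6413, -0.3924, 0.3594]
orientation: [-3.139, -0.167, -0.259]
force: [-0.3, -0.2, -2.8]
width: 0.126
grasp_force: 60.0
```

Emit:
move_arm --delta_rot '[[-0.017, -0.065, 0], [-0.035, -0.13, 0], [-0.052, -0.196, 0], [-0.07, -0.261, 0], [-0.087, -0.326, 0]]' --translation '[[-12, 3, 5], [-25, 7, 10], [-38, 10, 13], [-51, 14, 16], [-65, 17, 17]]' --jaw '[-1, -1, -1, -1, -1]'

```text
time_s: 16.15
tool_pos: [0.576, -0.3754, 0.3764]
orientation: [-3.139, -0.504, -0.259]
force: [0.4, 0.3, -1.6]
width: 0.128
grasp_force: 60.0
```

```bash
python3 st.py;python3 -c "
from plan import *
pt,Rt=tray(*now());print(pt.round(),Rt.as_euler('ZYX',degrees=True).round(1),(pt+Rt.apply(LIP)).round())"
```

```text
[-0.05  0.33  0.84  1.74 -0.66  0.8  -0.75] [ 576.  -375.4  376.4] [-0.255 -0.967 -0.002] [ 0.467 -0.121 -0.876] to go [  49.2  356.1 -221.5]
[ 591. -379.  219.] [ 1.651e+02  5.080e+01 -1.000e-01] [ 526. -362.  166.]
```

Everything is tracking, and the load has dropped to about -1.6 N, so the blocks are leaving. I'll continue the tip.

Emit:
move_arm --delta_rot '[[-0.017, -0.065, 0], [-0.035, -0.13, 0], [-0.052, -0.196, 0], [-0.07, -0.261, 0], [-0.087, -0.326, 0]]' --translation '[[-14, 4, 1], [-28, 7, 0], [-42, 11, -1], [-56, 15, -3], [-70, 19, -6]]' --jaw '[-1, -1, -1, -1, -1]'

```text
time_s: 16.65
tool_pos: [0.5073, -0.357, 0.371]
orientation: [-3.138, -0.835, -0.26]
force: [1.7, 1.1, -1.2]
width: 0.126
grasp_force: 60.0
```

Emit:
move_arm --delta_rot '[[0, 0, 0], [0, 0, 0], [0, 0, 0], [0, 0, 0], [0, 0, 0]]' --translation '[[0, 0, 0], [0, 0, 0], [0, 0, 0], [0, 0, 0], [0, 0, 0]]' --jaw '[-1, -1, -1, -1, -1]'

```text
time_s: 17.15
tool_pos: [0.5089, -0.3583, 0.3708]
orientation: [-3.139, -0.832, -0.26]
force: [-0.8, 0.5, -1.9]
width: 0.129
grasp_force: 60.0
```

```bash
python3 st.py;python3 -c "
from plan import *
pt,Rt=tray(*now());print(pt.round(),Rt.as_euler('ZYX',degrees=True).round(1),(pt+Rt.apply(LIP)).round())"; python3 look.py side t1 180 0 480 225
```

```text
[ 0.12  0.11  0.62  2.11 -1.22  0.42 -0.09] [ 508.9 -358.3  370.8] [-0.255 -0.967 -0.002] [ 0.715 -0.187 -0.674] to go [ 104.7  342.1 -225.3]
[ 572. -375.  226.] [164.9  69.5  -0.2] [ 527. -363.  155.]
```

View pics/t1.png

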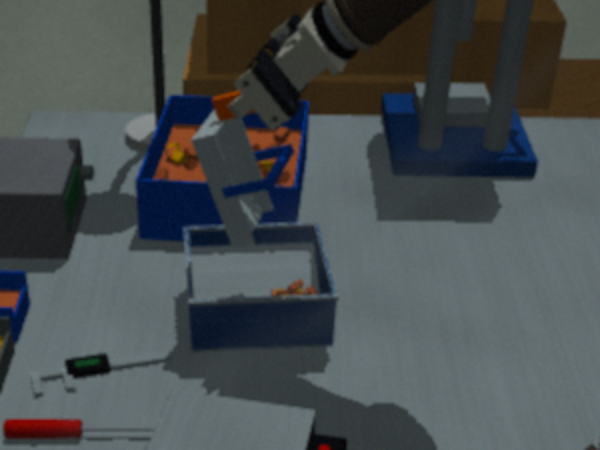

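The tray is tipped to 69.5° with its lip at (245,240) in the crop. It looks empty, copper blocks show in the hopper at (295,290), and the weight matches the bare tray. I'll swing it back.

```bash
python3 - <<'E'
from plan import *
p,R=now(); N=10; x=np.arange(1,N+1)/N
l=np.array([527,-362,190.])
P=[tool(l+[0,0,-35*(1-k)],165,70-58*k) for k in x]
N=20; x=np.arange(2,N+1)/N; s=10*x**3-15*x**4+6*x**5
yaw1=177; tip=0; Rt=Ro.from_euler('ZY',[yaw1,tip],degrees=True); l1=np.array([552,-22,48+110.])+Rt.apply(LIP)
q=np.clip(x/.75,0,1); q=3*q**2-2*q**3
P+=[tool(l+(l1-l)*k,165+12*k,12-12*j) for k,j in zip(s,q)]
print(P[-1][0].round()); rows(P,p,R)
E
```

```text
[665. -28. 269.]
[[0.022, 0.09, -0.002], [0.049, 0.188, -0.002], [0.075, 0.286, -0.002], [0.101, 0.384, -0.002], [0.127, 0.481, -0.002]]
[[19, -4, 5], [40, -10, 7], [61, -15, 7], [82, -21, 5], [102, -26, 1]]
[[0.026, 0.098, -0.0], [0.052, 0.196, 0.0], [0.079, 0.293, -0.0], [0.105, 0.391, -0.0], [0.131, 0.489, -0.0]]
[[19, -5, -6], [37, -10, -14], [54, -14, -24], [69, -18, -36], [83, -22, -49]]
[[0.003, 0.01, 0.002], [0.006, 0.021, 0.006], [0.009, 0.036, 0.012], [0.013, 0.053, 0.022], [0.018, 0.072, 0.034]]
[[1, 3, -2], [1, 9, -4], [2, 21, -7], [2, 38, -11], [1, 60, -15]]
[[0.004, 0.02, 0.015], [0.009, 0.041, 0.032], [0.012, 0.061, 0.051], [0.016, 0.08, 0.071], [0.018, 0.097, 0.09]]
[[-1, 27, -5], [-3, 58, -10], [-5, 92, -15], [-8, 127, -20], [-11, 163, -25]]
[[0.002, 0.015, 0.019], [0.003, 0.026, 0.036], [0.004, 0.034, 0.051], [0.004, 0.037, 0.064], [0.004, 0.037, 0.073]]
[[-3, 34, -4], [-7, 66, -8], [-10, 93, -10], [-13, 116, -11], [-15, 134, -12]]
[[-0.0, -0.0, 0.007], [-0.0, -0.0, 0.01], [-0.0, -0.0, 0.012], [-0.0, -0.0, 0.012]]
[[-2, 12, 0], [-3, 19, -1], [-3, 22, -1], [-3, 22, -1]]
```

Emit:
move_arm --delta_rot '[[0.022, 0.09, 0], [0.049, 0.188, 0], [0.075, 0.286, 0], [0.101, 0.384, 0], [0.127, 0.481, 0]]' --translation '[[19, -4, 5], [40, -10, 7], [61, -15, 7], [82, -21, 5], [102, -26, 1]]' --jaw '[-1, -1, -1, -1, -1]'

```text
time_s: 17.7
tool_pos: [0.6121, -0.3841, 0.3725]
orientation: [3.141, -0.33, -0.259]
force: [1.4, -0.1, -1.5]
width: 0.126
grasp_force: 60.0
```

Emit:
move_arm --delta_rot '[[0.026, 0.098, 0], [0.052, 0.196, 0], [0.079, 0.293, 0], [0.105, 0.391, 0], [0.131, 0.489, 0]]' --translation '[[19, -5, -6], [37, -10, -14], [54, -14, -24], [69, -18, -36], [83, -22, -49]]' --jaw '[-1, -1, -1, -1, -1]'

```text
time_s: 18.2
tool_pos: [0.6944, -0.4058, 0.3222]
orientation: [-3.141, 0.175, -0.26]
force: [2.1, -1.0, 0.7]
width: 0.13
grasp_force: 60.0
```

Emit:
move_arm --delta_rot '[[0.003, 0.01, 0.002], [0.006, 0.021, 0.006], [0.009, 0.036, 0.012], [0.013, 0.053, 0.022], [0.018, 0.072, 0.034]]' --translation '[[1, 3, -2], [1, 9, -4], [2, 21, -7], [2, 38, -11], [1, 60, -15]]' --jaw '[-1, -1, -1, -1, -1]'

```text
time_s: 18.7
tool_pos: [0.6934, -0.3451, 0.3099]
orientation: [-3.139, 0.244, -0.226]
force: [-0.1, -0.2, -1.8]
width: 0.128
grasp_force: 60.0
```

Emit:
move_arm --delta_rot '[[0.004, 0.02, 0.015], [0.009, 0.041, 0.032], [0.012, 0.061, 0.051], [0.016, 0.08, 0.071], [0.018, 0.097, 0.09]]' --translation '[[-1, 27, -5], [-3, 58, -10], [-5, 92, -15], [-8, 127, -20], [-11, 163, -25]]' --jaw '[-1, -1, -1, -1, -1]'

```text
time_s: 19.2
tool_pos: [0.6822, -0.1802, 0.2846]
orientation: [-3.137, 0.343, -0.134]
force: [0.4, 0.3, -1.5]
width: 0.123
grasp_force: 60.0
```

Emit:
move_arm --delta_rot '[[0.002, 0.015, 0.019], [0.003, 0.026, 0.036], [0.004, 0.034, 0.051], [0.004, 0.037, 0.064], [0.004, 0.037, 0.073]]' --translation '[[-3, 34, -4], [-7, 66, -8], [-10, 93, -10], [-13, 116, -11], [-15, 134, -12]]' --jaw '[-1, -1, -1, -1, -1]'

```text
time_s: 19.7
tool_pos: [0.6671, -0.0457, 0.2724]
orientation: [-3.136, 0.38, -0.059]
force: [0.1, 0.3, -1.3]
width: 0.127
grasp_force: 60.0
```

Emit:
move_arm --delta_rot '[[0, 0, 0.007], [0, 0, 0.01], [0, 0, 0.012], [0, 0, 0.012]]' --translation '[[-2, 12, 0], [-3, 19, -1], [-3, 22, -1], [-3, 22, -1]]' --jaw '[-1, -1, -1, -1]'

```text
time_s: 20.1
tool_pos: [0.6649, -0.028, 0.2698]
orientation: [-3.139, 0.382, -0.052]
force: [0.6, 0.4, -1.3]
width: 0.126
grasp_force: 60.0
```

```bash
python3 st.py;python3 - <<'E'
from plan import *; from h import *
pt,Rt=tray(*now());print(pt.round(),Rt.as_euler('ZYX',degrees=True).round(1))
for n in("side","top"):
    c=arm.capture(n);np.savez("b"+n+".npz",**c);cv2.imwrite(f"pics/b{n}.png",c["color"][:,:,::-1])
    P=cloud(c);H=hsv(c);h,s=H[...,0],H[...,1];ok=c["range_z"]>0
    if n=="side":
        B=reg(ok&(h>105)&(h<130)&(s>120),.45,.68,-.14,.14,P)&(P[...,2]>.19); print("bar",rect(P[B]),np.percentile(P[B][:,2],[5,50,95]))
        W=reg(ok&(s<90),.45,.64,-.1,.06,P)&(P[...,2]>.14)&(P[...,2]<.2); d=(P-pt)@Rt.as_matrix()
        # rim top of near side wall: highest z per tray-x bin
        for a in range(-70,80,20):
            m=W&(abs(d[...,0]*1-0)<1e9); x=(P*1000-pt)@Rt.as_matrix(); m=W&(abs(x[...,0]-a)<6)&(x[...,1]<-35)
            if m.sum(): print(a,np.percentile(P[m][:,2],95).round(4),m.sum())
E
```

```text
[-0.37  0.81  0.73  1.21 -0.42  1.68 -1.3 ] [664.9 -28.  269.8] [-0.053 -0.999 -0.002] [-0.372  0.022 -0.928] to go [  -0.6    2.  -112.4]
[552. -22. 158.] [ 1.77e+02  0.00e+00 -1.00e-01]
bar (array([610.9, -17. ]), array([207. , 128.9]), 87.3) [0.19548713 0.24541874 0.24940141]
-70 0.1924 69
-50 0.1915 65
-30 0.1929 65
-10 0.1931 58
10 0.192 55
30 0.1925 63
50 0.1924 67
70 0.1922 66
```

View pics/bside.png

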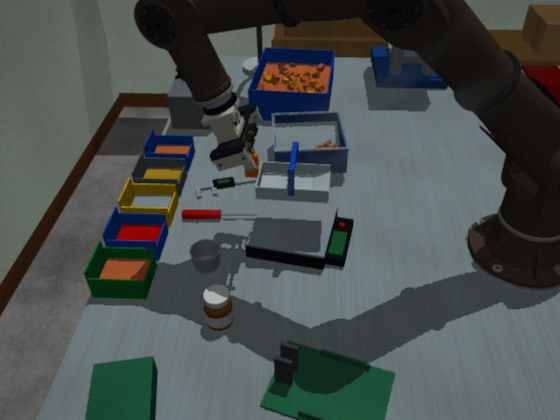

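The tray is empty and level over the scale, with its wall tops at 0.192 m along its length, so it hasn't slipped. Lower it.

Emit:
move_arm --delta_rot '[[0, 0, 0], [0, 0, 0], [0, 0, 0], [0, 0, 0], [0, 0, 0]]' --translation '[[0, 0, -15], [0, 0, -40], [0, 0, -65], [0, 0, -88], [0, 0, -102]]' --jaw '[-1, -1, -1, -1, -1]'

```text
time_s: 20.7
tool_pos: [0.6641, -0.028, 0.1646]
orientation: [-3.139, 0.385, -0.053]
force: [-0.2, -0.5, -0.8]
width: 0.128
grasp_force: 60.0
```

Emit:
move_arm --delta_rot '[[0, 0, 0], [0, 0, 0], [0, 0, 0], [0, 0, 0]]' --translation '[[0, 0, -3], [0, 0, -5], [0, 0, -7], [0, 0, -7]]' --jaw '[-1, -1, -1, -1]'

```text
time_s: 21.1
tool_pos: [0.6654, -0.0277, 0.1614]
orientation: [-3.139, 0.381, -0.051]
force: [-0.0, 0.3, -1.7]
width: 0.126
grasp_force: 60.0
```

Emit:
move_arm --delta_rot '[[0, 0, 0], [0, 0, 0], [0, 0, 0], [0, 0, 0]]' --translation '[[0, 0, -1], [0, 0, -2], [0, 0, -2], [0, 0, -2]]' --jaw '[-1, -1, -1, -1]'

```text
time_s: 21.5
tool_pos: [0.6653, -0.0275, 0.1594]
orientation: [-3.139, 0.381, -0.051]
force: [1.5, 0.8, 5.8]
width: 0.129
grasp_force: 60.0
```

Contact. I'll release and retreat backwards along the tool, then up and clear.

Emit:
move_arm --delta_rot '[[0, 0, 0], [0, 0, 0], [0, 0, 0], [0, 0, 0], [0, 0, 0]]' --translation '[[0, 0, 0.5], [0, 0, 0.5], [0, 0, 0.5], [0, 0, 0.5], [0, 0, 0.5]]' --jaw '[0, 0, 0, 0, 0]'

```text
time_s: 22.0
tool_pos: [0.6649, -0.0276, 0.159]
orientation: [-3.139, 0.382, -0.052]
force: [-0.9, -0.5, 0.1]
width: 0.482
grasp_force: 0.0
```

Emit:
move_arm --delta_rot '[[0, 0, 0], [0, 0, 0], [0, 0, 0], [0, 0, 0], [0, 0, 0]]' --translation '[[4, 0, 10], [12, 0, 30], [20, 0, 60], [30, 0, 95], [30, 0, 130]]' --jaw '[0, 0, 0, 0, 0]'

```text
time_s: 22.5
tool_pos: [0.6957, -0.0275, 0.2909]
orientation: [-3.139, 0.381, -0.051]
force: [0.2, -0.4, -0.1]
width: 0.498
grasp_force: 0.0
```

Emit:
move_arm --delta_rot '[[0, -0.07, 0], [0, -0.14, 0], [0, -0.21, 0], [0, -0.28, 0], [0, -0.35, 0]]' --translation '[[0, 35, 10], [0, 75, 20], [0, 115, 30], [0, 155, 30], [0, 195, 30]]' --jaw '[0, 0, 0, 0, 0]'

```text
time_s: 23.0
tool_pos: [0.6953, 0.1689, 0.3209]
orientation: [-3.12, 0.028, -0.048]
force: [0.8, 0.8, -0.5]
width: 0.501
grasp_force: 0.0
```

Emit:
move_arm --delta_rot '[[0, 0, 0], [0, 0, 0], [0, 0, 0], [0, 0, 0], [0, 0, 0]]' --translation '[[-10, 40, 0], [-20, 80, 0], [-30, 110, 0], [-40, 140, 0], [-40, 140, 0]]' --jaw '[0, 0, 0, 0, 0]'

```text
time_s: 23.5
tool_pos: [0.6529, 0.3143, 0.3193]
orientation: [-3.118, 0.034, -0.039]
force: [-0.6, 1.2, -0.3]
width: 0.5
grasp_force: 0.0
```

```bash
python3 - <<'E'
from h import *; from station import arm
ims=[]
for n in("side","top"):
    c=arm.capture(n);P=cloud(c);H=hsv(c);h,s=H[...,0],H[...,1];ok=c["range_z"]>0
    ims.append(c["color"][:,:,::-1])
    B=reg(ok&(h>105)&(h<130)&(s>120),.45,.65,-.12,.1,P)&(P[...,2]>.125)&(P[...,2]<.16)
    if B.sum():print(n,"bar",B.sum(),rect(P[B]),np.median(P[B][:,2]))
    b=reg(ok&(h<22)&(s>90),.42,.63,-.46,-.26,P);
    if b.sum(): print("blocks",b.sum(),P[b].min(0).round(3),P[b].max(0).round(3))
a=cv2.resize(ims[0][80:290,200:400],None,fx=2,fy=2);b=cv2.resize(ims[1][130:340,220:420+70],None,fx=2,fy=2)[:,:540]
b=cv2.resize(ims[1][170:310,360:480],None,fx=3,fy=3)
cv2.imwrite("pics/fin.png",np.hstack([a[:420],b[:420]]));print(arm.get_obs()["force"])
E
```

```text
side bar 181 (array([553. , -18.5]), array([110.4,  12.6]), 87.1) 0.13738883126958795
blocks 75 [ 0.435 -0.394  0.033] [ 0.498 -0.346  0.058]
top bar 223 (array([550.6, -22.2]), array([104.2,  12.1]), 87.5) 0.13696550175396294
blocks 362 [ 0.429 -0.394  0.029] [ 0.497 -0.317  0.069]
[-0.10335553  0.03976632 -0.50805075]
```

View pics/fin.png

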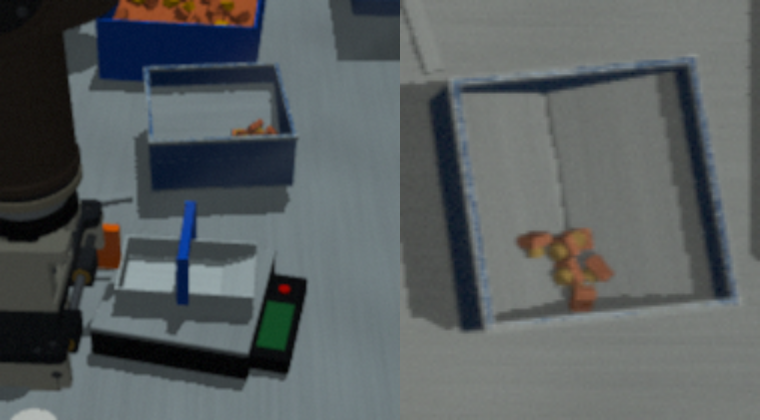

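The tray stands level and empty on the scale, centred to within a few millimetres. The six-block cluster rests inside the hopper at about (570,265) in the picture. Handing in.

```bash
python3 -c "
from station import arm
print(arm.sign_off())"
```

```text
the job is handed in; nothing more can be done
None
```

The tray was set on the scale loaded, its blocks were tipped into the hopper, and it was put back empty and level on the pan. The job was handed in at about 23.6 s; sign-off returned no verdict, and I judged all six blocks to be in the hopper from the picture, where they lie in a cluster.

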